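# Flip a carburettor spacer plate onto the display board

### The arm

A 7-joint arm with a two-finger parallel gripper is mounted at the origin on the work surface. World frame = base frame: x ahead of the robot, y to its left, z up, the work surface at z = 0. Lengths are in m, angles in rad, forces in N, time in s.
With the tool pointing down it reaches from about 0.4 to 0.925 m from the base axis. Payload 4.1 kg.
Tool frame: the origin (TCP) lies on the front face of the gripper's body, between the roots of the fingers; the fingertips stand 73 mm ahead of it and the grasp point (between the pads) lies 54 mm ahead of it (r.grip_point_offset is the distance from the TCP to the grasp point, in m); z points along the fingers, y is the line along which they close (so a half turn about z gives the same grasp; the last joint's range is limited). The gripper opens to 85 mm and grips with 20 to 120 N. Pads are 22 mm wide; open, the fingers measure 114 mm over their backs; the gripper's body (76 mm by 85 mm) begins 54 mm behind the grasp point. The pads swing forward as they close: fully open they stand 13 mm farther back than shut.
Start: joints at [1.015, 0.398, 0.045, 1.537, -0.019, 1.207, -0.051], TCP at [0.287, -0.583, 0.304] pointing down, gripper open.
Joint ranges: [-2.82, 2.82], [-0.49, 2.23], [-1.37, 1.46], [0, 2.46], [-1.36, 4.5], [0.23, 2], [-2.94, 2.94]. Speed limits (rad/s): [2.57, 2.57, 3.14, 3.14, 3.14, 3.14, 3.14].

### API

Orientations are given as [roll, pitch, yaw] about the fixed x, y, z axes, in that order (R = Rz(yaw) Ry(pitch) Rx(roll)).
In Python, from station import r gives the robot as it stands.
- The arm moves only by the tool jog_arm, never from a script. Its argument "steps" is a list of rows, each an object with "dp": the shift along the tool's x, y, z in mm, a list of three; "turn": the turn, a rotation vector about the tool's x, y, z in degrees, a list of three; "claw": the closure, from -1 (fully open) to 1 (shut). In form: [{"dp": [tx, ty, tz], "turn": [rx, ry, rz], "claw": claw}, ...]. A call has 1 to 8 rows; each row is the pose to reach, as a shift and turn from the pose commanded when the call began, along the tool's axes at that moment; what a row does not reach only later rows make up. A row lasts 1/10 s, in which the tool goes at most 50 mm and 8.59 degrees, less where a joint would pass 70% of its speed; a pose out of reach is approached as far as the arm can. A call with a gripper value outside its range is refused whole. The fingers move at their own pace and stop on an object; the grip force is fixed at half the most. Time passes only in rows, so rows that repeat a pose let the fingers close. It gives the time, the measured TCP pose, the force and the opening at its end, in the units of the state.
- r.state(): the state, without advancing time (a new reading comes with each control period).
- r.grab_frame(name): name is "side" or "top" or "wrist"; returns the picture (400x640x3 uint8, red, green, blue); there is no depth.
- r.get_calibration(name): a dict with "fovy" (degrees; the focal length in pixels is half the picture's height over the tangent of half this angle, whatever the lens; pixels are square), "cx", "cy" (the principal point, pixels), "k1" (the pictures are not rectified: a ray, as slopes to the right and down, at radius r is drawn at 1 + k1 r^2 times it, then the intrinsics apply), "T" (4x4, takes a point from camera to world coordinates). Camera axes: x right, y up, looking along -z (the intrinsics and any distortion apply to the point x, -y, -z); pixel columns grow to the right and rows downward; lengths in m; the calibration is good to about 2 mm. A picture is of the moment at which its call begins: read the wrist's pose just before it. get_calibration takes no time and is no camera call; for the wrist camera it gives the pose at the moment of the call.
- r.hand_in(): hands the job in, once; it reports no verdict.
Trained networks look in the newest picture that a camera, given by its name, has taken for a name from the list of things; names that differ only in an ending like _2 or _b are one class to them, and where a whole thing is asked for, a point or a joint stands for the part that bears it (a point fixed in the world has none). Each returns a list of dicts, best first, with "score" (0 to 1); they miss things now and then, are a little off and sometimes report something else, mostly with a low value. They report only what shows in the picture. A call takes as long as a camera call. They do not tell look-alikes from the thing itself.
- r.outline_of(camera, target): "pixels" (400x640 bool, what is visible of it) and "pixel" ([column, row] in pixels, amid what is visible of it).
- r.place_of(camera, target): "pixel" ([column, row] in pixels: a listed point, or the origin of a listed thing).
The state is a dict: "time": time; "qpos": joint angles; "qvel": joint speeds; "effort": joint torques, N m; "eef_pos": TCP position; "orientation": TCP orientation; "ft_force": force on the tool from outside, world axes, zero at the start; "wrist_torque": the same for the moment, N m; "grip_width": finger opening in m.
Only numpy, scipy, OpenCV 4.12 (cv2) and the standard library are available. Lean on these libraries where they do the work, as an engineer would, in place of code of your own. Each camera call takes 0.05 s, during which the arm holds its last target. There are 200 camera calls.

### The job

Turn the flat aluminium spacer plate over onto the wooden display board, so that the face with the old cork gasket ends underneath: push the plate against the board's front edge, tip it up on that edge until it falls over onto the board, then push it back along the board until its long edge lies flat against the rear batten. Work gently and only by pushing with the fingers, never pick the plate up off its support, and leave the other goods where they are.

Things in the scene. Friction and masses are not known exactly. Their poses are not given: they have to be found in the camera images.
- board: Fixed wooden board, yaw within 0.25 rad. Origin: middle of its front edge (towards the robot), at table level; x across the board away from the robot, y along the edge, z up. Flat shelf 15 mm high, 420 mm wide, from x = 0 to 120 mm; its square upright front edge at x = 0 is the wall to tip against. Rear stop: batten 45 mm high from x = 120 to 140 mm.
- plate: Loose aluminium plate with two bores, 0.12-0.26 kg, origin at its centre, 10 mm thick: a flange 80 (x) by 110 (y) by 4 mm on a block 70 x 100 x 6 mm, so the flange overhangs 5 mm all round. +z: flange and gasket face, up at first. Starts flat on the table, +x edge towards the board, about 10-45 mm off, within 0.28 rad of square to it. Friction with fingers about 0.8 or more.
- plate_board_edge (a point): Middle of the plate's +x flange edge (110 mm long), 40 mm from the centre: the edge towards the board at the start, on which the plate is tipped. Tipped just past upright, the plate may lean at rest on the board's front edge and need a further push to fall over onto the board.
- plate_robot_edge (a point): Middle of the plate's -x flange edge (110 mm long): towards the robot at the start; after flipping it is the edge towards the rear batten.
- jar: Bystander: glass jar with a steel cap standing on the board's left (+y) end, 48 mm across, 60 mm high. Origin at the centre of its underside.
- float_bowl: Bystander: cast float bowl on the board's right (-y) end, 60 x 85 mm, about 46 mm high. Origin at the centre of its underside.
- pulley: Bystander: black belt pulley lying on the table in front of the board, to the right of the plate, 80 mm across, 20 mm high. Origin at the centre of its underside.
- wrench: Bystander: wrench, 150 mm long, lying on the table to the left of the plate.
- carb_left: Bystander: carburettor, about 190 x 140 mm, 116 mm high, on the table to the left. Origin at the centre of its underside.
- carb_right: Bystander: carburettor like the other, on the table to the right. Origin at the centre of its underside.
- screwdriver: Bystander: screwdriver, 190 mm long, lying on the table to the right, nearer the robot.
Mind the look-alikes: they are no part of the job. What is meant by the plate is not yellow, and is the smaller of those in its own colour.

How it is judged:
By the outcome, as a careful person would: the job done as asked, in the order asked, and still so for the second after the job is handed in, with the robot touching nothing.
It also fails if it takes over 58 s, if anything falls off the work surface, if the arm or the gripper's body presses on something with over 40 N, if the wrist force passes 120 N, or if a joint passes its speed limit or range.

## Working session

There is one attempt and no reset: what is moved stays moved. The work goes in short steps, Python scripts to look and compute and a tool call to move; the robot and the scene stay as the last step left them, time stands still between calls to the robot, and variables do not carry over. Pictures are saved under pics/ and viewed, on a budget of 10 in all, crops included, one or two more only if the job needs it, and the job is handed in when it is done.

Besides the shell and the picture viewer there is one more tool, called after "Emit:" as name([rows], argument=value, ...), one row to a line, values as JSON. jog_arm: Moves the arm, as the interface text tells. Its arguments: {"type":"object","properties":{"steps":{"type":"array"}},"required":["steps"]}

```bash
ls; mkdir -p pics
cat > h.py <<'E'
import numpy as np, cv2
from scipy.spatial.transform import Rotation as R
from station import r
def ray(cam,px,cal=None):
    c=cal or r.get_calibration(cam); f=200/np.tan(np.radians(c['fovy'])/2)
    d=np.array([(px[0]-c['cx'])/f,(px[1]-c['cy'])/f]); u=d.copy()
    for _ in range(20): u=d/(1+c['k1']*(u@u))
    T=np.array(c['T']); return T[:3,3],T[:3,:3]@np.array([u[0],-u[1],-1])
def at_z(cam,px,z,cal=None):
    o,d=ray(cam,px,cal); return o+d*(z-o[2])/d[2]
def proj(cam,p,cal=None):
    c=cal or r.get_calibration(cam); f=200/np.tan(np.radians(c['fovy'])/2); T=np.array(c['T'])
    q=T[:3,:3].T@(np.array(p)-T[:3,3]); u=np.array([q[0]/-q[2],-q[1]/-q[2]]); u=u*(1+c['k1']*(u@u))
    return np.array([c['cx'],c['cy']])+f*u
def save(cam,name):
    im=r.grab_frame(cam); cv2.imwrite('pics/'+name+'.png',im[:,:,::-1]); return im
E
python3 - <<'E'
from h import *
s=r.state(); print(s['time'],s['eef_pos'],s['orientation'],s['grip_width'])
np.set_printoptions(precision=3,suppress=True)
a=save('top','t0'); b=save('side','s0')
cv2.imwrite('pics/both.png',np.vstack([a,b])[:,:,::-1][:, :] if 0 else cv2.resize(np.vstack([a,b]),(480,600))[:,:,::-1])
for n in ['board','plate','plate_board_edge','plate_robot_edge','jar','float_bowl','pulley','wrench']:
    for cam in ['top','side']:
        for d in r.place_of(cam,n)[:4]: print(n,cam,np.array(d['pixel']),round(d['score'],2),at_z(cam,d['pixel'],{'plate':.005,'plate_board_edge':.008,'plate_robot_edge':.008}.get(n,0.015 if n in('jar','float_bowl') else 0)))
E
```

```text
pics
0.0 [ 0.28651324 -0.58289787  0.30287738] [-3.13964948e+00  1.59890317e-04  4.56944027e-01] 0.08544631891784894
board top [336.4 180.9] 0.81 [ 0.56  -0.098  0.   ]
board side [305.2 186. ] 0.64 [ 0.559 -0.087  0.   ]
board side [404.3 152.7] 0.53 [ 0.308 -0.392  0.   ]
plate top [365.8 250.2] 0.88 [ 0.319 -0.194  0.005]
plate top [231.3 171.8] 0.67 [0.598 0.265 0.005]
plate top [338.1 199.1] 0.65 [ 0.496 -0.103  0.005]
plate side [244.5 256.1] 0.89 [0.591 0.272 0.005]
plate side [328.8 185.6] 0.85 [ 0.489 -0.104  0.005]
plate side [389.4 178.7] 0.6 [ 0.322 -0.201  0.005]
plate_board_edge top [236.5 163.6] 0.9 [0.626 0.246 0.008]
plate_board_edge top [367.4 266.2] 0.77 [ 0.265 -0.197  0.008]
plate_board_edge top [337.5 192. ] 0.75 [ 0.52  -0.101  0.008]
plate_board_edge top [342.4 199.8] 0.23 [ 0.493 -0.117  0.008]
plate_board_edge side [235.  247.5] 0.86 [0.626 0.252 0.008]
plate_board_edge side [408.  179.9] 0.72 [ 0.265 -0.208  0.008]
plate_board_edge side [319.  184.5] 0.66 [ 0.518 -0.096  0.008]
plate_board_edge side [255.3 343.9] 0.15 [0.452 0.514 0.008]
plate_robot_edge top [338.5 209.6] 0.76 [ 0.46  -0.103  0.008]
plate_robot_edge top [223.8 189.8] 0.66 [0.536 0.29  0.008]
plate_robot_edge side [340.7 188. ] 0.97 [ 0.45  -0.098  0.008]
plate_robot_edge side [381.1 175.9] 0.77 [ 0.349 -0.204  0.008]
plate_robot_edge side [260.5 264.5] 0.74 [0.539 0.29  0.008]
jar top [288.2 174.5] 0.65 [0.583 0.068 0.015]
jar top [280.6 211.1] 0.16 [0.458 0.096 0.015]
jar side [272.5 206.8] 0.93 [0.601 0.066 0.015]
float_bowl top [384.4 158.1] 0.92 [ 0.634 -0.265  0.015]
float_bowl side [306.7 185.2] 0.62 [ 0.548 -0.07   0.015]
float_bowl side [302.6 152. ] 0.52 [ 0.63  -0.26   0.015]
pulley top [391.6 190.2] 0.68 [ 0.524 -0.289  0.   ]
pulley side [336.3 158.2] 0.77 [ 0.518 -0.281  0.   ]
wrench top [280.5 212.7] 0.77 [0.453 0.097 0.   ]
wrench side [317.1 227.5] 0.76 [0.459 0.098 0.   ]
```

View pics/t0.png

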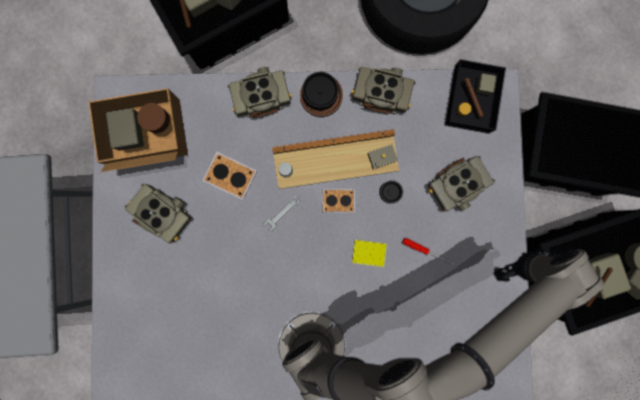

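View pics/s0.png

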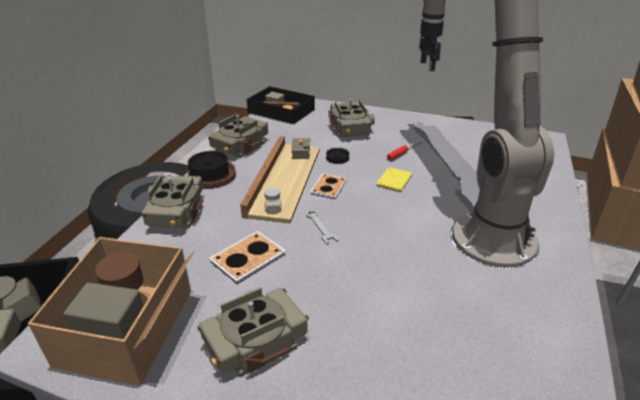

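The top view shows the small cork-faced plate at about (338,200), in front of the board (front edge about (277,188) to (397,172)). The larger look-alike is at (230,175) and the yellow one at (369,253). The side view agrees: the plate is at (328,186), with the wrench clear on its left and the pulley clear on its right.

```bash
cat >> h.py <<'E'
np.set_printoptions(precision=3,suppress=True)
def Rt(rpy): return R.from_euler('xyz',rpy).as_matrix()
def go(p,Rm,s=None):
    s=s or r.state(); R0=Rt(s['orientation'])
    print('dp mm',1000*R0.T@(np.array(p)-s['eef_pos']),'turn deg',np.degrees(R.from_matrix(R0.T@Rm).as_rotvec()))
def down(yaw,tilt=0): # tilt>0: fingertips lean forward (+x of board)
    return Rt([np.pi,0,yaw])@R.from_euler('y',tilt).as_matrix()
E
python3 - <<'E'
from h import *
c=r.get_calibration('wrist'); s=r.state(); T=np.eye(4);T[:3,:3]=Rt(s['orientation']);T[:3,3]=s['eef_pos']
print('cam in tool',np.linalg.inv(T)@np.array(c['T']),c['fovy'])
for n in ['board','plate']:
    for cam in ['top','side']:
        r.grab_frame(cam)
        for d in r.outline_of(cam,n)[:4]:
            m=d['pixels']; ys,xs=np.nonzero(m)
            P=np.array([at_z(cam,(x,y),.012)[:2] for x,y in zip(xs,ys)],np.float32)
            print(n,cam,d['score'],cv2.minAreaRect(P))
print(down(.13,.2)); go([.37,-.12,.30],down(.13))
E
```

```text
cam in tool [[ 0.     0.945  0.328  0.085]
 [ 1.    -0.001  0.002 -0.001]
 [ 0.002  0.328 -0.945 -0.07 ]
 [ 0.     0.     0.     1.   ]] 58.353639647234615Traceback (most recent call last):
  File "<stdin>", line 9, in <module>
  File "h.py", line 10, in at_z
    o,d=ray(cam,px,cal); return o+d*(z-o[2])/d[2]
        ~~~^^^^^^^^^^^^
  File "h.py", line 5, in ray
    c=cal or r.get_calibration(cam); f=200/np.tan(np.radians(c['fovy'])/2)
             ~~~~~~~~~~~~~~~~~^^^^^
ValueError: time passes only in moves, steps and waits
```

Run:
```python
from h import *
cal={c:r.get_calibration(c) for c in('top','side')}
s=r.state()
go([.50,-.11,.30],down(.13),s)
for cam in ['top']:
  r.grab_frame(cam)
  for n in ['board','plate']:
        for d in r.outline_of(cam,n)[:4]:
            ys,xs=np.nonzero(d['pixels'])
            P=np.array([at_z(cam,(x,y),.012,cal[cam])[:2] for x,y in zip(xs,ys)],np.float32)
            print(n,cam,d['score'],cv2.minAreaRect(P))
```

```text
dp mm [ 400.212 -330.73     3.917] turn deg [ 0.006 -0.001 18.727]
plate top 0.9 ((0.49263614416122437, -0.10504269599914551), (0.10977207124233246, 0.082523413002491), 88.881591796875)
plate top 0.84 ((0.5845913290977478, 0.27100813388824463), (0.15544798970222473, 0.1143379807472229), 63.93147277832031)
plate top 0.62 ((0.30759358406066895, -0.20477145910263062), (0.11166957020759583, 0.08291956782341003), 81.43838500976562)
```

Emit:
jog_arm([
  {"dp": [50,-41,0],"turn": [0,0,2.5],"claw": 0},
  {"dp": [100,-82,1],"turn": [0,0,5],"claw": 0},
  {"dp": [150,-123,1],"turn": [0,0,7.5],"claw": 0},
  {"dp": [200,-164,2],"turn": [0,0,10],"claw": 0},
  {"dp": [250,-205,2],"turn": [0,0,12.5],"claw": 0},
  {"dp": [300,-246,3],"turn": [0,0,15],"claw": 0},
  {"dp": [350,-289,3],"turn": [0,0,17],"claw": 0},
  {"dp": [400,-331,4],"turn": [0,0,18.7],"claw": 0},
])

```text
time: 1.95
eef_pos: [0.452, -0.217, 0.3014]
orientation: [3.141, -0.001, 0.129]
ft_force: [0.8, 0.4, -0.0]
grip_width: 0.0427
```

Emit:
jog_arm([
  {"dp": [0,0,0],"turn": [0,0,0],"claw": 0},
  {"dp": [0,0,0],"turn": [0,0,0],"claw": 0},
  {"dp": [0,0,0],"turn": [0,0,0],"claw": 0},
  {"dp": [0,0,0],"turn": [0,0,0],"claw": 0},
])

```text
time: 2.35
eef_pos: [0.4507, -0.2207, 0.301]
orientation: [3.141, 0.0, 0.127]
ft_force: [0.3, -0.3, 0.1]
grip_width: 0.0429
```

Emit:
jog_arm([
  {"dp": [32,-50,0],"turn": [0,0,0],"claw": 0},
  {"dp": [64,-103,0],"turn": [0,0,0],"claw": 0},
  {"dp": [64,-103,0],"turn": [0,0,0],"claw": 0},
  {"dp": [64,-103,0],"turn": [0,0,0],"claw": 0},
  {"dp": [64,-103,0],"turn": [0,0,0],"claw": 0},
])

```text
time: 2.85
eef_pos: [0.5012, -0.1099, 0.3008]
orientation: [3.141, 0.001, 0.129]
ft_force: [0.6, -0.9, -0.0]
grip_width: 0.0427
```

Run:
```python
from h import *
s=r.state(); print(s['eef_pos'],s['orientation'],s['time'])
cal=r.get_calibration('wrist'); save('wrist','w1')
for n in ['board','plate','jar','float_bowl']:
    for d in r.outline_of('wrist',n)[:2]:
        ys,xs=np.nonzero(d['pixels'])
        P=np.array([at_z('wrist',(x,y),.01 if n=='plate' else .015,cal)[:2] for x,y in zip(xs,ys)],np.float32)
        print(n,d['score'],cv2.minAreaRect(P))
for n,z in [('board',0),('plate',.005),('plate_board_edge',.008),('plate_robot_edge',.008),('jar',.015),('float_bowl',.015),('pulley',0)]:
    for d in r.place_of('wrist',n)[:2]: print(n,d['score'],d['pixel'],at_z('wrist',d['pixel'],z,cal))
```

```text
[ 0.501 -0.11   0.301] [3.141 0.001 0.129] 2.85
board 0.86 ((0.6063233017921448, -0.09751234948635101), (0.0886583924293518, 0.42176690697669983), 7.332165718078613)
plate 0.94 ((0.49046221375465393, -0.10090754926204681), (0.11032639443874359, 0.08078954368829727), 88.44329071044922)
plate 0.74 ((0.5700515508651733, 0.19509810209274292), (0.023135049268603325, 0.07788477092981339), 81.61973571777344)
jar 0.75 ((0.5982266664505005, 0.09692256152629852), (0.08351627737283707, 0.052363667637109756), 85.57085418701172)
float_bowl 0.77 ((0.6402596235275269, -0.2654997408390045), (0.0674009844660759, 0.10078701376914978), 18.098194122314453)
board 0.76 [325.5, 99.8] [ 0.564 -0.106  0.   ]
plate 0.62 [311.2, 170.7] [ 0.491 -0.101  0.005]
plate_board_edge 0.91 [318.2, 134.3] [ 0.53  -0.103  0.008]
plate_board_edge 0.67 [367.1, 351.9] [ 0.267 -0.199  0.008]
plate_robot_edge 0.62 [303.3, 209.6] [ 0.448 -0.097  0.008]
jar 0.78 [134.2, 34.4] [0.6   0.075 0.015]
float_bowl 0.71 [497.6, 40.1] [ 0.638 -0.255  0.015]
pulley 0.84 [484.3, 168.6] [ 0.516 -0.284  0.   ]
pulley 0.16 [534.6, 334.3] [ 0.314 -0.409  0.   ]
```

View pics/w1.png

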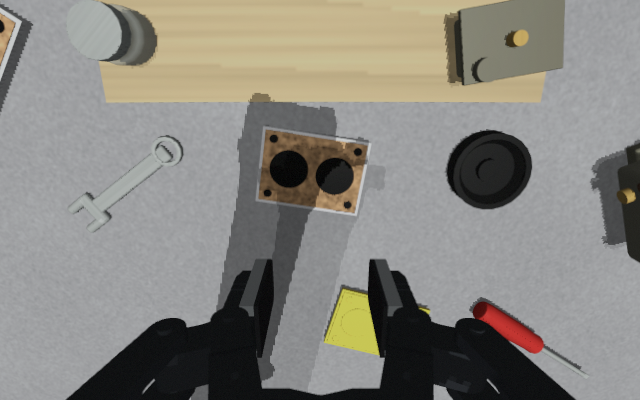

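The wrist view shows the plate centred at about (312,171), yawed about -9° relative to the board. The board's front edge lies level at row 101, so tool yaw 0.129 matches the board's. The fingers are half open at (265,262) and (375,262). I'll come down behind the plate.

Emit:
jog_arm([
  {"dp": [-40,-5,30],"turn": [0,0,0],"claw": -0.3},
  {"dp": [-80,-10,60],"turn": [0,0,0],"claw": -0.3},
  {"dp": [-80,-10,110],"turn": [0,0,0],"claw": -0.3},
  {"dp": [-80,-10,150],"turn": [0,0,0],"claw": -0.3},
  {"dp": [-80,-10,190],"turn": [0,0,0],"claw": -0.3},
  {"dp": [-80,-10,215],"turn": [0,0,0],"claw": -0.3},
  {"dp": [-80,-10,230],"turn": [0,0,0],"claw": -0.3},
  {"dp": [-80,-10,230],"turn": [0,0,0],"claw": -0.3},
])

```text
time: 4.25
eef_pos: [0.4209, -0.1087, 0.0699]
orientation: [-3.141, 0.002, 0.131]
ft_force: [-0.6, -0.2, 0.4]
grip_width: 0.0555
```

Run:
```python
from h import *
s=r.state(); print(s['eef_pos'],s['orientation'],s['grip_width'],s['qpos'])
cal=r.get_calibration('side'); im=save('side','s2'); 
c=im[140:240,250:410]; cv2.imwrite('pics/s2c.png',cv2.resize(c,(800,500),interpolation=cv2.INTER_CUBIC)[:,:,::-1])
# flange lower corner path vs angle
pts=np.array([[-35,0],[35,0],[-35,6],[35,6],[-40,6],[40,6],[-40,10],[40,10]],float)
edge=np.linspace([40,6],[40,10],5); 
for th in range(0,116,5):
    t=np.radians(th); M=np.array([[np.cos(t),np.sin(t)],[-np.sin(t),np.cos(t)]]) # clockwise: -x end rises
    M=np.array([[np.cos(t),np.sin(t)],[-np.sin(t),np.cos(t)]])
    Q=np.vstack([pts,np.linspace([-40,10],[40,10],400),edge])@M.T; Q[:,1]-=Q[:,1].min()
    low=Q[:,1]<=15; Q[:,0]-=Q[low,0].max(); print(th,'lower corner',Q[4],'upper',Q[6],'block corner',Q[0])
```

```text
[ 0.421 -0.109  0.07 ] [-3.141  0.002  0.131] 0.05547007212873804 [ 0.329  0.372 -0.201  2.23   0.138  0.553 -1.416]
0 lower corner [-80.   6.] upper [-80.  10.] block corner [-75.   0.]
5 lower corner [-80.044  12.514] upper [-79.696  16.499] block corner [-75.586   6.101]
10 lower corner [-79.479  18.932] upper [-78.785  22.872] block corner [-75.597  12.155]
15 lower corner [-78.309  25.207] upper [-77.274  29.071] block corner [-75.033  18.117]
20 lower corner [-76.543  31.29 ] upper [-75.175  35.048] block corner [-73.897  23.941]
25 lower corner [-74.195  37.134] upper [-72.505  40.759] block corner [-72.199  29.583]
30 lower corner [-71.282  42.696] upper [-69.282  46.16 ] block corner [-69.952  35.   ]
35 lower corner [-67.826  47.933] upper [-65.532  51.21 ] block corner [-67.172  40.15 ]
40 lower corner [-63.855  52.805] upper [-61.284  55.87 ] block corner [-63.881  44.995]
45 lower corner [-59.397  57.276] upper [-56.569  60.104] block corner [-60.104  49.497]
50 lower corner [-54.487  61.31 ] upper [-51.423  63.881] block corner [-55.87   53.623]
55 lower corner [-49.163
[... 382 characters left out ...]
78.309] block corner [-29.071  70.892]
80 lower corner [-17.831  78.785] upper [-13.892  79.479] block corner [-22.872  72.819]
85 lower corner [-10.957  79.696] upper [-6.972 80.044] block corner [-16.499  74.192]
90 lower corner [-4. 80.] upper [-0. 80.] block corner [-10.  75.]
95 lower corner [ 1.677 80.044] upper [ 5.662 79.696] block corner [-4.736 75.586]
100 lower corner [ 7.341 79.479] upper [11.281 78.785] block corner [ 0.564 75.597]
105 lower corner [12.846 78.309] upper [16.71  77.274] block corner [ 5.756 75.033]
110 lower corner [18.185 76.543] upper [21.944 75.175] block corner [10.837 73.897]
115 lower corner [23.236 74.195] upper [26.861 72.505] block corner [15.685 72.199]
```

View pics/s2c.png

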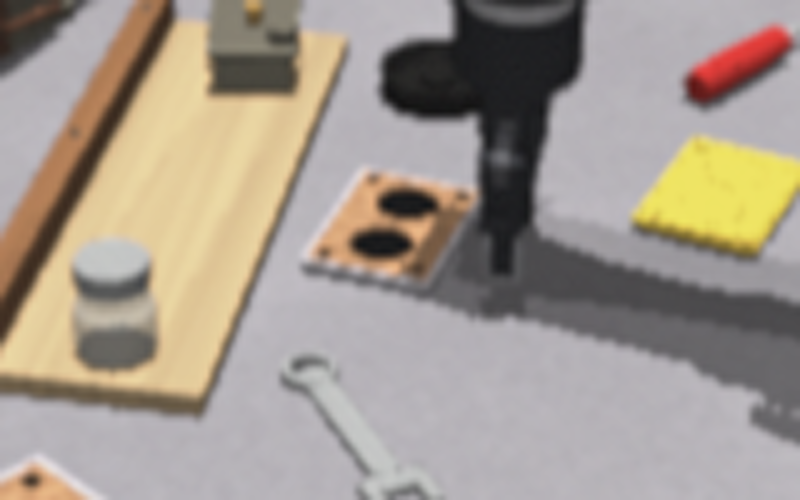

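The crop shows the left fingertip at about (503,272), just behind the plate and clear of it. I'll check its height by projection.

Run:
```python
from h import *
s=r.state(); cal=r.get_calibration('side')
for L in (58,62,66,70,73):
    print(L,proj('side',s['eef_pos']+Rt(s['orientation'])@np.array([0,-.034,L/1000]),cal), 'z',s['eef_pos'][2]-L/1000)
print('seen',250+503/5-.4,140+272/5-.4)
```

```text
58 [349.431 192.664] z 0.012447914319327964
62 [349.384 193.799] z 0.008447914319327968
66 [349.337 194.931] z 0.004447914319327964
70 [349.29  196.059] z 0.00044791431932796055
73 [349.255 196.903] z -0.0025520856806720282
seen 350.20000000000005 194.0
```

Emit:
jog_arm([
  {"dp": [0,0,4],"turn": [0,0,0],"claw": -0.3},
  {"dp": [6,0,4],"turn": [0,0,0],"claw": -0.3},
  {"dp": [12,0,4],"turn": [0,0,0],"claw": -0.3},
  {"dp": [18,0,4],"turn": [0,0,0],"claw": -0.3},
  {"dp": [24,0,4],"turn": [0,0,0],"claw": -0.3},
  {"dp": [30,0,4],"turn": [0,0,0],"claw": -0.3},
  {"dp": [36,0,4],"turn": [0,0,0],"claw": -0.3},
  {"dp": [40,0,4],"turn": [0,0,0],"claw": -0.3},
])

```text
time: 5.1
eef_pos: [0.4536, -0.1058, 0.0684]
orientation: [3.141, 0.018, 0.128]
ft_force: [-22.5, -2.3, 38.6]
grip_width: 0.0555
```

Run:
```python
from h import *
s=r.state(); print(s['eef_pos'],s['ft_force'],s['wrist_torque'])
cal=r.get_calibration('wrist'); save('wrist','w3')
for d in r.outline_of('wrist','plate')[:1]:
    ys,xs=np.nonzero(d['pixels'])
    P=np.array([at_z('wrist',(x,y),.01,cal)[:2] for x,y in zip(xs,ys)],np.float32)
    print(d['score'],cv2.minAreaRect(P))
```

```text
[ 0.454 -0.106  0.068] [-22.503  -2.263  38.624] [-0.354  4.115 -0.123]
0.76 ((0.5022268891334534, -0.09400702267885208), (0.08106087148189545, 0.11090968549251556), 7.211137771606445)
```

View pics/w3.png

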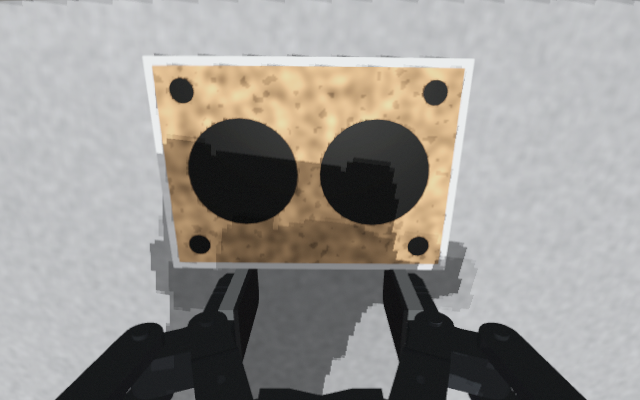

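The wrist view shows the plate now square to the fingers (top edge at row 60, bottom edge at row 265). The upward force of about 39 N means the fingertips are pressing on the table, so I'll raise them slightly and go on.

Emit:
jog_arm([
  {"dp": [-2,0,-6],"turn": [0,0,0],"claw": -0.3},
  {"dp": [-2,0,-6],"turn": [0,0,0],"claw": -0.3},
  {"dp": [-2,0,-6],"turn": [0,0,0],"claw": -0.3},
])

```text
time: 5.5
eef_pos: [0.4587, -0.1041, 0.0732]
orientation: [3.141, -0.0, 0.13]
ft_force: [-1.2, -0.6, 0.2]
grip_width: 0.0556
```

Emit:
jog_arm([
  {"dp": [3,0,0],"turn": [0,0,0],"claw": -0.3},
  {"dp": [6,0,0],"turn": [0,0,0],"claw": -0.3},
  {"dp": [6,0,0],"turn": [0,0,0],"claw": -0.3},
])

```text
time: 5.8
eef_pos: [0.4656, -0.1029, 0.0729]
orientation: [-3.142, -0.001, 0.131]
ft_force: [0.7, 0.2, 0.1]
grip_width: 0.0557
```

Emit:
jog_arm([
  {"dp": [2,0,0],"turn": [0,0,0],"claw": -0.3},
  {"dp": [4,0,0],"turn": [0,0,0],"claw": -0.3},
  {"dp": [4,0,0],"turn": [0,0,0],"claw": -0.3},
])

```text
time: 6.1
eef_pos: [0.469, -0.1025, 0.073]
orientation: [3.142, -0.001, 0.131]
ft_force: [0.0, 0.4, -0.3]
grip_width: 0.0557
```

Emit:
jog_arm([
  {"dp": [2,0,0],"turn": [0,0,0],"claw": -0.3},
  {"dp": [3,0,0],"turn": [0,0,0],"claw": -0.3},
  {"dp": [3,0,0],"turn": [0,0,0],"claw": -0.3},
])

```text
time: 6.4
eef_pos: [0.4715, -0.1023, 0.073]
orientation: [3.142, 0.0, 0.13]
ft_force: [-0.8, 0.3, 0.8]
grip_width: 0.0554
```

Emit:
jog_arm([
  {"dp": [1.5,0,0],"turn": [0,0,0],"claw": -0.3},
  {"dp": [3,0,0],"turn": [0,0,0],"claw": -0.3},
  {"dp": [3,0,0],"turn": [0,0,0],"claw": -0.3},
])

```text
time: 6.7
eef_pos: [0.472, -0.1023, 0.0725]
orientation: [-3.141, 0.006, 0.13]
ft_force: [-6.3, -0.1, 4.3]
grip_width: 0.0559
```

Emit:
jog_arm([
  {"dp": [1.5,0,0],"turn": [0,0,0],"claw": -0.3},
  {"dp": [3,0,0],"turn": [0,0,0],"claw": -0.3},
  {"dp": [3,0,0],"turn": [0,0,0],"claw": -0.3},
])

```text
time: 7.0
eef_pos: [0.4724, -0.1022, 0.0721]
orientation: [-3.141, 0.012, 0.13]
ft_force: [-11.6, -1.8, 9.0]
grip_width: 0.0554
```

Emit:
jog_arm([
  {"dp": [0,0,-4],"turn": [0,0,0],"claw": -0.3},
  {"dp": [0,0,-8],"turn": [0,0,0],"claw": -0.3},
  {"dp": [0.5,0,-13],"turn": [0,0,0],"claw": -0.3},
  {"dp": [1,0,-17],"turn": [0,0,0],"claw": -0.3},
  {"dp": [2,0,-20],"turn": [0,0,0],"claw": -0.3},
  {"dp": [2,0,-20],"turn": [0,0,0],"claw": -0.3},
])

```text
time: 7.6
eef_pos: [0.4743, -0.1019, 0.0916]
orientation: [-3.141, 0.012, 0.13]
ft_force: [-8.5, -1.2, 0.5]
grip_width: 0.0554
```

Run:
```python
from h import *
s=r.state(); print(s['eef_pos'],s['ft_force'],s['wrist_torque'])
im=save('side','s4'); c=im[140:240,250:410]; cv2.imwrite('pics/s4c.png',cv2.resize(c,(800,500),interpolation=cv2.INTER_CUBIC)[:,:,::-1])
```

```text
[ 0.474 -0.102  0.092] [-8.521 -1.204  0.525] [-0.375  1.899  0.06 ]
```

View pics/s4c.png

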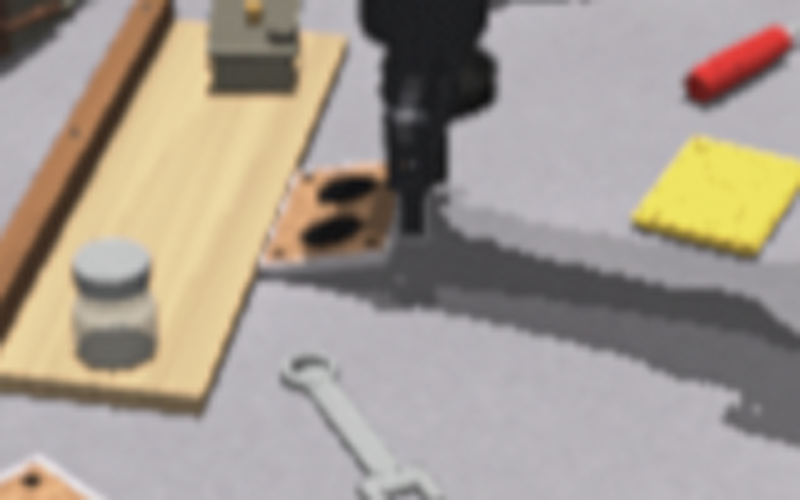

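The crop shows the plate's robot edge lifted, with shadow beneath it, and the fingers holding it at about 15°. I'll continue along the arc.

Emit:
jog_arm([
  {"dp": [1.5,0,-5],"turn": [0,0,0],"claw": -0.3},
  {"dp": [3.5,0,-10],"turn": [0,0,0],"claw": -0.3},
  {"dp": [6,0,-15],"turn": [0,0,0],"claw": -0.3},
  {"dp": [9,0,-20],"turn": [0,0,0],"claw": -0.3},
  {"dp": [13,0,-25],"turn": [0,0,0],"claw": -0.3},
  {"dp": [17,0,-29],"turn": [0,0,0],"claw": -0.3},
  {"dp": [20,0,-32],"turn": [0,0,0],"claw": -0.3},
  {"dp": [20,0,-32],"turn": [0,0,0],"claw": -0.3},
])

```text
time: 8.45
eef_pos: [0.4952, -0.0994, 0.1249]
orientation: [-3.141, 0.01, 0.129]
ft_force: [-11.7, -0.6, 11.2]
grip_width: 0.0552
```

Emit:
jog_arm([
  {"dp": [0,0,-3],"turn": [0,0,0],"claw": -0.3},
  {"dp": [3,0,-6],"turn": [0,0,0],"claw": -0.3},
  {"dp": [7,0,-9],"turn": [0,0,0],"claw": -0.3},
  {"dp": [11.5,0,-12],"turn": [0,0,0],"claw": -0.3},
  {"dp": [17,0,-14.5],"turn": [0,0,0],"claw": -0.3},
  {"dp": [22,0,-17],"turn": [0,0,0],"claw": -0.3},
  {"dp": [22,0,-17],"turn": [0,0,0],"claw": -0.3},
])

```text
time: 9.15
eef_pos: [0.5237, -0.0956, 0.1436]
orientation: [3.141, -0.005, 0.131]
ft_force: [-2.5, 0.0, 6.3]
grip_width: 0.0553
```

Run:
```python
from h import *
s=r.state(); print(s['eef_pos'],s['ft_force'],s['wrist_torque'])
im=save('side','s5'); c=im[130:240,250:410]; cv2.imwrite('pics/s5c.png',cv2.resize(c,(800,550),interpolation=cv2.INTER_CUBIC)[:,:,::-1])
```

```text
[ 0.524 -0.096  0.144] [-2.534  0.044  6.323] [-0.067  0.584 -0.024]
```

View pics/s5c.png

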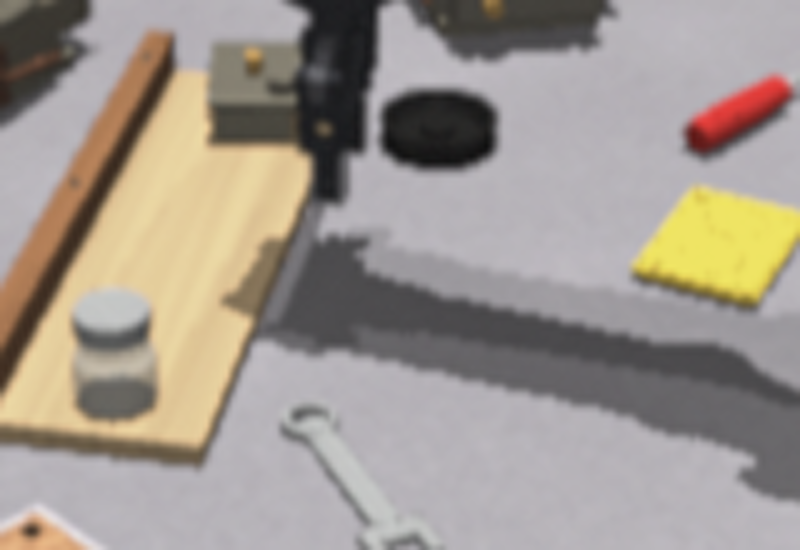

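The crop shows the plate at about 70°, with the fingers at its top edge (325,195). The push is nearly along the plate, so I'll keep moving forward with little rise.

Emit:
jog_arm([
  {"dp": [3,0,-0.5],"turn": [0,0,0],"claw": -0.3},
  {"dp": [6,0,-1],"turn": [0,0,0],"claw": -0.3},
  {"dp": [10,0,-1.5],"turn": [0,0,0],"claw": -0.3},
  {"dp": [14,0,-2],"turn": [0,0,0],"claw": -0.3},
  {"dp": [14,0,-2],"turn": [0,0,0],"claw": -0.3},
])

```text
time: 9.7
eef_pos: [0.5394, -0.0935, 0.1473]
orientation: [3.14, -0.009, 0.131]
ft_force: [-2.5, -0.1, 13.7]
grip_width: 0.0556
```

The fingertips now sit on the top edge with the plate at about 83°. I'll ease the downward pressure, drag the plate past upright so it leans on the board, then push from behind.

Emit:
jog_arm([
  {"dp": [2,0,-2],"turn": [0,0,0],"claw": -0.3},
  {"dp": [5,0,-2],"turn": [0,0,0],"claw": -0.3},
  {"dp": [9,0,-2],"turn": [0,0,0],"claw": -0.3},
  {"dp": [13,0,-2],"turn": [0,0,0],"claw": -0.3},
  {"dp": [17,0,-2],"turn": [0,0,0],"claw": -0.3},
  {"dp": [17,0,-2],"turn": [0,0,0],"claw": -0.3},
])

```text
time: 10.3
eef_pos: [0.5556, -0.0914, 0.1482]
orientation: [3.14, -0.008, 0.131]
ft_force: [-0.9, -0.2, 9.8]
grip_width: 0.0557
```

Run:
```python
from h import *
s=r.state(); print(s['eef_pos'],s['ft_force'],s['wrist_torque'])
im=save('side','s6'); c=im[130:240,250:410]; cv2.imwrite('pics/s6c.png',cv2.resize(c,(800,550),interpolation=cv2.INTER_CUBIC)[:,:,::-1])
```

```text
[ 0.556 -0.091  0.148] [-0.85  -0.178  9.768] [ 0.106 -0.051 -0.062]
```

View pics/s6c.png

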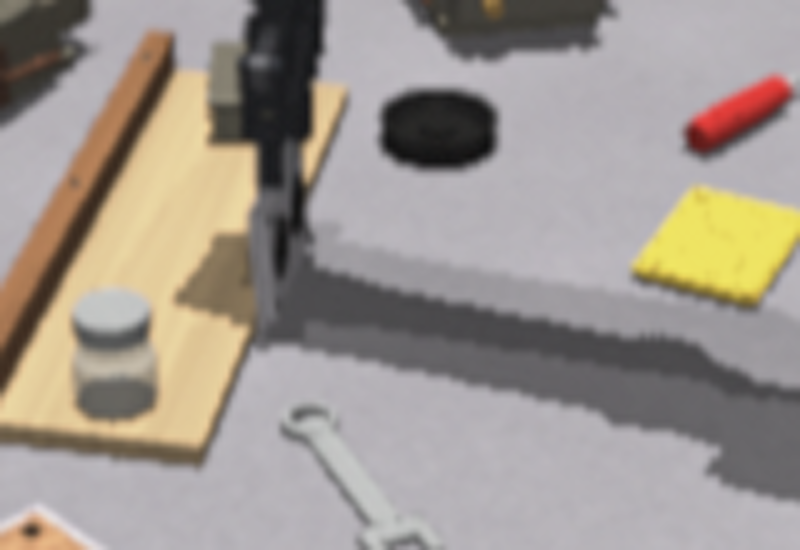

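The crop shows the plate upright on its edge at the board's front (about (270,260)), with the fingers on its top edge and no slip. I'll drag it further over.

Emit:
jog_arm([
  {"dp": [4,0,0],"turn": [0,0,0],"claw": -0.3},
  {"dp": [8,0,0],"turn": [0,0,0],"claw": -0.3},
  {"dp": [12,0,0],"turn": [0,0,0],"claw": -0.3},
  {"dp": [12,0,0],"turn": [0,0,0],"claw": -0.3},
])

```text
time: 10.75
eef_pos: [0.566, -0.0899, 0.1469]
orientation: [3.141, -0.005, 0.131]
ft_force: [1.4, -1.3, 6.6]
grip_width: 0.0556
```

Run:
```python
from h import *
s=r.state(); print(s['eef_pos'],s['ft_force'],s['wrist_torque'])
im=save('side','s7'); c=im[130:240,250:410]; cv2.imwrite('pics/s7c.png',cv2.resize(c,(800,550),interpolation=cv2.INTER_CUBIC)[:,:,::-1])
```

```text
[ 0.566 -0.09   0.147] [ 1.435 -1.273  6.635] [-0.045 -0.329 -0.013]
```

View pics/s7c.png

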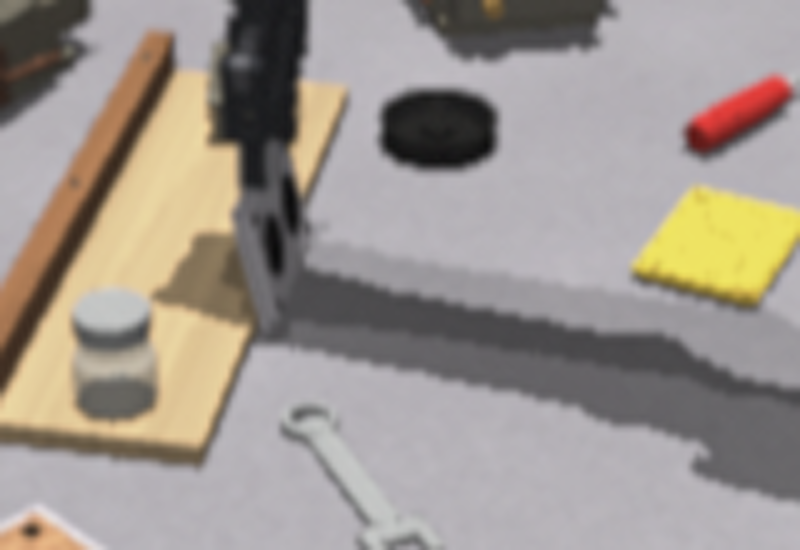

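The crop shows the plate clearly past upright (about 102°), leaning on the board edge at (265,250). I'll lift off, go behind it, and push its upper back face.

Emit:
jog_arm([
  {"dp": [0,0,-5],"turn": [0,0,0],"claw": -0.3},
  {"dp": [0,0,-15],"turn": [0,0,0],"claw": -0.3},
  {"dp": [-20,0,-20],"turn": [0,0,0],"claw": -0.3},
  {"dp": [-45,0,-15],"turn": [0,0,0],"claw": -0.3},
  {"dp": [-45,0,8],"turn": [0,0,0],"claw": -0.3},
  {"dp": [-45,0,17],"turn": [0,0,0],"claw": -0.3},
  {"dp": [-45,0,17],"turn": [0,0,0],"claw": -0.3},
])

```text
time: 11.5
eef_pos: [0.5182, -0.0958, 0.128]
orientation: [-3.141, 0.003, 0.131]
ft_force: [-0.1, -0.3, 0.2]
grip_width: 0.0553
```

Emit:
jog_arm([
  {"dp": [6,0,0],"turn": [0,0,0],"claw": -0.3},
  {"dp": [12,0,0],"turn": [0,0,0],"claw": -0.3},
  {"dp": [18,0,0],"turn": [0,0,0],"claw": -0.3},
  {"dp": [24,0,0],"turn": [0,0,0],"claw": -0.3},
  {"dp": [28,0,0],"turn": [0,0,0],"claw": -0.3},
  {"dp": [32,0,0],"turn": [0,0,0],"claw": -0.3},
  {"dp": [36,0,0],"turn": [0,0,0],"claw": -0.3},
  {"dp": [40,0,0],"turn": [0,0,0],"claw": -0.3},
])

```text
time: 12.3
eef_pos: [0.5589, -0.0908, 0.129]
orientation: [3.142, 0.0, 0.13]
ft_force: [1.2, -0.5, -0.3]
grip_width: 0.0556
```

Run:
```python
from h import *
s=r.state(); print(s['eef_pos'],s['ft_force'])
im=save('side','s8'); c=im[130:240,250:410]; cv2.imwrite('pics/s8c.png',cv2.resize(c,(640,440),interpolation=cv2.INTER_CUBIC)[:,:,::-1])
```

```text
[ 0.559 -0.091  0.129] [ 1.202 -0.525 -0.27 ]
```

View pics/s8c.png

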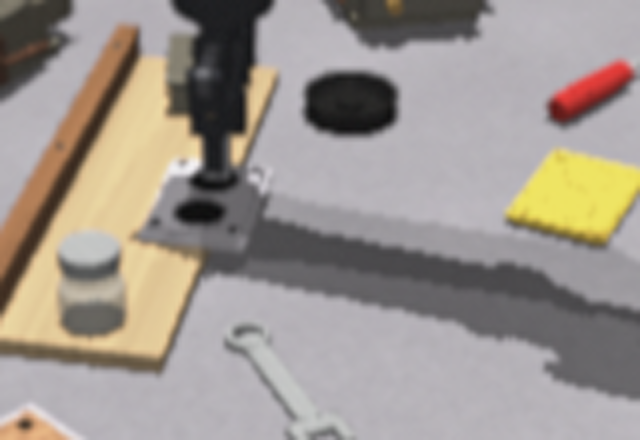

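The crop shows the plate lying on the board at (205,205), block side up and overhanging the front edge. I'll go back, lower to the front edge, and push it to the batten.

Emit:
jog_arm([
  {"dp": [-20,0,-3],"turn": [0,0,0],"claw": -0.3},
  {"dp": [-45,0,0],"turn": [0,0,0],"claw": -0.3},
  {"dp": [-62,0,10],"turn": [0,0,0],"claw": -0.3},
  {"dp": [-62,0,30],"turn": [0,0,0],"claw": -0.3},
  {"dp": [-62,0,43],"turn": [0,0,0],"claw": -0.3},
  {"dp": [-62,0,43],"turn": [0,0,0],"claw": -0.3},
])

```text
time: 12.95
eef_pos: [0.4963, -0.0987, 0.0845]
orientation: [-3.141, 0.003, 0.131]
ft_force: [-0.5, 0.4, 0.2]
grip_width: 0.0556
```

Run:
```python
from h import *
s=r.state(); print(s['eef_pos'],s['ft_force'])
C,S=np.cos(.13),np.sin(.13); B=lambda p:np.array([C*(p[0]-.5625)+S*(p[1]+.106),-S*(p[0]-.5625)+C*(p[1]+.106)])
for cam in('wrist','top','side'):
    cal=r.get_calibration(cam); r.grab_frame(cam)
    for n,z in [('plate',.025),('plate_board_edge',.017),('plate_robot_edge',.017)]:
        for d in r.place_of(cam,n)[:3]:
            p=at_z(cam,d['pixel'],z,cal)
            if abs(B(p)).max()<.15: print(cam,n,d['score'],B(p)*1000)
    if cam=='wrist':
      for d in r.outline_of(cam,'plate')[:1]:
        ys,xs=np.nonzero(d['pixels']); P=np.array([B(at_z(cam,(x,y),.019,cal)) for x,y in zip(xs,ys)],np.float32)
        print(d['score'],cv2.minAreaRect(P),P.min(0),P.max(0))
```

```text
[ 0.496 -0.099  0.084] [-0.469  0.372  0.195]
wrist plate 0.71 [13.516 20.451]
wrist plate_board_edge 0.97 [-27.747  20.879]
0.89 ((0.008222866803407669, 0.020549681037664413), (0.11066775768995285, 0.07283235341310501), 89.98971557617188) [-0.028 -0.035] [0.045 0.076]
top plate 0.84 [12.476 17.836]
top plate_board_edge 0.55 [-24.291  24.466]
top plate_robot_edge 0.62 [46.057 31.059]
side plate 0.87 [10.274 24.251]
side plate_board_edge 0.71 [-31.416  25.694]
side plate_robot_edge 0.93 [45.715 27.306]
```

Emit:
jog_arm([
  {"dp": [7,3,-1.5],"turn": [0,0,0],"claw": -0.3},
  {"dp": [14,0,-1.5],"turn": [0,0,0],"claw": -0.3},
  {"dp": [21,-3,-1.5],"turn": [0,0,0],"claw": -0.3},
  {"dp": [27,-3,-1.5],"turn": [0,0,0],"claw": -0.3},
  {"dp": [33,-3,-1.5],"turn": [0,0,0],"claw": -0.3},
  {"dp": [39,-3,-1.5],"turn": [0,0,0],"claw": -0.3},
  {"dp": [45,-3,-1.5],"turn": [0,0,0],"claw": -0.3},
  {"dp": [51,-3,-1.5],"turn": [0,0,0],"claw": -0.3},
])

```text
time: 14.4
eef_pos: [0.5474, -0.0896, 0.0876]
orientation: [3.141, 0.001, 0.13]
ft_force: [-2.9, -0.4, 3.5]
grip_width: 0.0548
```

Emit:
jog_arm([
  {"dp": [5,0,0],"turn": [0,0,0],"claw": -0.3},
  {"dp": [10,0,0],"turn": [0,0,0],"claw": -0.3},
  {"dp": [15,0,0],"turn": [0,0,0],"claw": -0.3},
  {"dp": [20,0,0],"turn": [0,0,0],"claw": -0.3},
  {"dp": [25,0,0],"turn": [0,0,0],"claw": -0.3},
  {"dp": [30,0,0],"turn": [0,0,0],"claw": -0.3},
  {"dp": [34,0,0],"turn": [0,0,0],"claw": -0.3},
])

```text
time: 15.1
eef_pos: [0.5817, -0.0848, 0.0876]
orientation: [3.141, -0.0, 0.131]
ft_force: [-3.4, -0.5, 5.0]
grip_width: 0.0556
```

Emit:
jog_arm([
  {"dp": [4,0,0],"turn": [0,0,0],"claw": -0.3},
  {"dp": [8,0,0],"turn": [0,0,0],"claw": -0.3},
  {"dp": [11,0,0],"turn": [0,0,0],"claw": -0.3},
  {"dp": [11,0,0],"turn": [0,0,0],"claw": -0.3},
])

```text
time: 15.5
eef_pos: [0.593, -0.0833, 0.0876]
orientation: [3.141, -0.002, 0.131]
ft_force: [-0.6, -0.2, 2.7]
grip_width: 0.0558
```

Emit:
jog_arm([
  {"dp": [2,0,0],"turn": [0,0,0],"claw": -0.3},
  {"dp": [4,0,0],"turn": [0,0,0],"claw": -0.3},
  {"dp": [4,0,0],"turn": [0,0,0],"claw": -0.3},
])

```text
time: 15.8
eef_pos: [0.5952, -0.0831, 0.0875]
orientation: [3.142, 0.002, 0.13]
ft_force: [-5.0, 0.0, 5.4]
grip_width: 0.0554
```

Emit:
jog_arm([
  {"dp": [2,0,0],"turn": [0,0,0],"claw": -0.3},
  {"dp": [4,0,0],"turn": [0,0,0],"claw": -0.3},
  {"dp": [4,0,0],"turn": [0,0,0],"claw": -0.3},
])

```text
time: 16.1
eef_pos: [0.5959, -0.083, 0.0875]
orientation: [-3.141, 0.011, 0.13]
ft_force: [-12.7, -0.4, 15.1]
grip_width: 0.0557
```

Emit:
jog_arm([
  {"dp": [1.5,0,0],"turn": [0,0,0],"claw": -0.3},
  {"dp": [3,0,0],"turn": [0,0,0],"claw": -0.3},
  {"dp": [3,0,0],"turn": [0,0,0],"claw": -0.3},
])

```text
time: 16.4
eef_pos: [0.5964, -0.083, 0.0874]
orientation: [-3.141, 0.017, 0.129]
ft_force: [-18.9, -1.2, 22.2]
grip_width: 0.0555
```

The plate is firmly against the batten at about 19 N, so I'll release gradually and retreat.

Emit:
jog_arm([
  {"dp": [-4,0,-0.7],"turn": [0,0,0],"claw": -0.3},
  {"dp": [-7,0,-1.5],"turn": [0,0,0],"claw": -0.3},
  {"dp": [-8.5,0,-3],"turn": [0,0,0],"claw": -0.3},
  {"dp": [-12,0,-8],"turn": [0,0,0],"claw": -0.3},
  {"dp": [-25,0,-20],"turn": [0,0,0],"claw": -0.3},
  {"dp": [-60,0,-50],"turn": [0,0,0],"claw": -0.3},
  {"dp": [-90,0,-90],"turn": [0,0,0],"claw": -0.3},
  {"dp": [-110,0,-130],"turn": [0,0,0],"claw": -0.3},
])

```text
time: 17.2
eef_pos: [0.4921, -0.0965, 0.2185]
orientation: [-3.142, 0.001, 0.13]
ft_force: [0.9, 0.1, 0.2]
grip_width: 0.0555
```

Emit:
jog_arm([
  {"dp": [20,10,-50],"turn": [0,0,0],"claw": -0.3},
  {"dp": [40,15,-80],"turn": [0,0,0],"claw": -0.3},
  {"dp": [60,20,-90],"turn": [0,0,0],"claw": -0.3},
  {"dp": [80,20,-90],"turn": [0,0,0],"claw": -0.3},
  {"dp": [80,20,-90],"turn": [0,0,0],"claw": -0.3},
])

```text
time: 17.7
eef_pos: [0.5784, -0.1048, 0.3086]
orientation: [-3.142, -0.004, 0.132]
ft_force: [-1.0, -0.6, -0.5]
grip_width: 0.0552
```

Run:
```python
from h import *
s=r.state(); print(s['eef_pos'],s['ft_force'],s['time'])
C,S=np.cos(.13),np.sin(.13); B=lambda p:np.array([C*(p[0]-.5625)+S*(p[1]+.106),-S*(p[0]-.5625)+C*(p[1]+.106)])
for cam in('wrist','side'):
    cal=r.get_calibration(cam); save(cam,'f_'+cam)
    for n,z in [('plate',.025),('plate_board_edge',.017),('plate_robot_edge',.017)]:
        for d in r.place_of(cam,n)[:3]:
            p=at_z(cam,d['pixel'],z,cal)
            if abs(B(p)).max()<.15: print(cam,n,d['score'],B(p)*1000)
    for d in r.outline_of(cam,'plate')[:3]:
        ys,xs=np.nonzero(d['pixels']); P=np.array([B(at_z(cam,(x,y),.019,cal)) for x,y in zip(xs,ys)],np.float32)
        q=cv2.minAreaRect(P)
        if abs(q[0][0])<.15 and abs(q[0][1])<.15: print(d['score'],q)
```

```text
[ 0.578 -0.105  0.309] [-1.023 -0.619 -0.481] 17.7
wrist plate 0.8 [83.481 16.618]
wrist plate_board_edge 0.62 [38.763 18.268]
wrist plate_robot_edge 0.68 [120.283  19.923]
0.68 ((0.08059718459844589, 0.020063739269971848), (0.07981038838624954, 0.11037331074476242), 0.07173588871955872)
side plate 0.63 [67.864 24.819]
side plate_board_edge 0.87 [36.456 39.9  ]
side plate_robot_edge 0.85 [124.885  28.461]
0.7 ((0.08070068061351776, 0.01699603721499443), (0.12031397968530655, 0.08006905764341354), 89.90445709228516)
```

View pics/f_wrist.png

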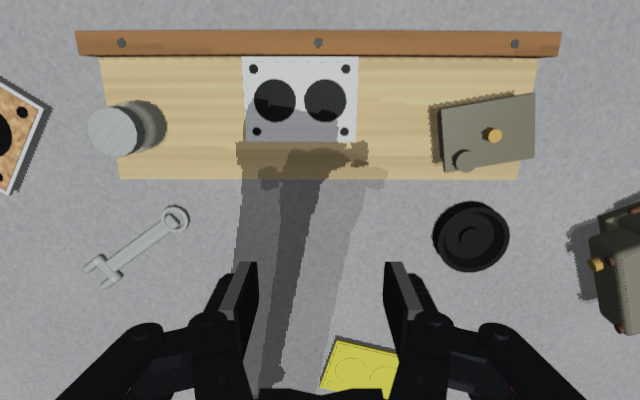

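The final wrist view shows the plate block side up at (300,100), its rear edge flush along the batten at row 57. The jar, bowl, pulley and wrench have not moved.

```bash
python3 -c "
from station import r
print(r.hand_in())"
```

```text
the job is handed in; nothing more can be done
None
```

The plate is turned over onto the board, gasket face underneath, with its long edge flat against the rear batten. I handed the job in at about 18 s.

I pushed the plate square against the board's front edge with both fingers and tipped it up by friction. From about 70° the fingertips were on its top edge, and they dragged it past upright until it fell onto the board. Then I pushed it back against the batten and moved the arm clear.

**Last checks, wrist camera:** The plate lies block side up with its centre 80 mm across the board and its rear edge at about 120 mm, where the batten starts. It is within about 0.1° of parallel to the batten. The jar, bowl, pulley and wrench look undisturbed in that view.

**Things that disagreed or went less well:**
- **Side camera:** its point estimates scattered by 5–15 mm, though its outline agreed on 80 mm.
- **Table contact:** on the first push the fingertips briefly pressed on the table with about 39 N, because I judged their height wrongly. I raised them straight away.
- **Push to the batten:** the fingertips seem to have ridden on the flange and pushed on the block. I pressed to about 19 N against the batten before releasing.

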